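# Clamp a water-filter cartridge home

## Robot

A 6-joint arm with a two-finger parallel gripper is mounted at the origin on the work surface. World frame = base frame: x ahead of the robot, y to its left, z up, the work surface at z = 0. Lengths are in mm, angles in rad, forces in N, time in s.
With the tool pointing down it reaches from about 250 to 800 mm from the base axis. Payload 8.5 kg.
Tool frame: the origin (TCP) lies midway between the tips of the shut fingers; the grasp point (between the pads) lies 19 mm behind it; z points along the fingers, y is the direction in which the jaws open and shut (so a half turn about z gives the same grasp; the last joint's range is limited). The gripper opens to 85 mm and grips with 20 to 120 N. Pads are 22 mm wide; open, the fingers measure 114 mm over their backs; the gripper's body (76 mm by 85 mm) begins 54 mm behind the grasp point. The pads swing forward as they close: fully open they stand 13 mm farther back than shut.
Start: joints at [-1.117, 0.238, -0.013, 1.319, 0, 1.571], TCP at [230.131, -471.825, 231.276] pointing down, gripper open.
Joint ranges: [-2.66, 2.66], [-1.03, 1.9], [-1.14, 1.46], [-1.82, 2.27], [-1.45, 1.34], [-3.14, 3.14]. Speed limits (rad/s): [2.22, 2.22, 2.79, 3.14, 3.14, 3.14].

## Interface

Orientations are given as a unit quaternion [x, y, z, w].
In Python, from cell import get_obs, capture, camera_params, finish_job, look_for, masks_of gives the robot as it stands.
- The arm moves only by the tool move_arm, never from a script. Its arguments are lists of equal length, an entry for each row: "xyz": the shift along the tool's x, y, z in units of 50 mm (1.0 is 50 mm), a list of three; "rotation": the turn, a rotation vector about the tool's x, y, z in units of 8 degrees (1.0 is 8 degrees), a list of three; "jaw": the opening, from 0 (shut) to 1 (fully open). In form: {"xyz": [[tx, ty, tz], ...], "rotation": [[rx, ry, rz], ...], "jaw": [jaw, ...]}. A call has 1 to 8 rows; each row is the pose to reach, as a shift and turn from the pose commanded when the call began, along the tool's axes at that moment; what a row does not reach only later rows make up. A row lasts 1/10 s, in which the tool goes at most 50 mm and 8.59 degrees, less where a joint would pass 70% of its speed; a pose out of reach is approached as far as the arm can. A call with a gripper value outside its range is refused whole. The fingers move at their own pace and stop on an object; the grip force is fixed at half the most. Time passes only in rows, so rows that repeat a pose let the fingers close. It gives the time, the measured TCP pose, the force and the opening at its end, in the units of the state.
- get_obs(): the state, without advancing time (a new reading comes with each control period).
- capture(name): name is "scene" or "top" or "wrist"; returns the picture (420x560x3 uint8, red, green, blue); there is no depth.
- camera_params(name): a dict with "camera_matrix" (3x3 intrinsics, pixels), "view" (4x4, takes a point from world to camera coordinates). Camera axes: x right, y down, z forward; pixel columns grow to the right and rows downward; lengths in mm; the calibration is good to about 2 mm. A picture is of the moment at which its call begins: read the wrist's pose just before it. camera_params takes no time and is no camera call; for the wrist camera it gives the pose at the moment of the call.
- finish_job(): hands the job in, once; it reports no verdict.
Trained networks look in the newest picture that a camera, given by its name, has taken for a name from the list of things; names that differ only in an ending like _2 or _b are one class to them, and where a whole thing is asked for, a point or a joint stands for the part that bears it (a point fixed in the world has none). Each returns a list of dicts, best first, with "score" (0 to 1); they miss things now and then, are a little off and sometimes report something else, mostly with a low value. They report only what shows in the picture. A call takes as long as a camera call. They do not tell look-alikes from the thing itself.
- look_for(name, camera): "position" ([column, row] in pixels, amid what is visible of it).
- masks_of(name, camera): "mask" (420x560 bool, what is visible of it) and "position" ([column, row] in pixels, amid what is visible of it).
The state is a dict: "time": time; "joint_positions": joint angles; "qvel": joint speeds; "joint_efforts": joint torques, N m; "position": TCP position; "eef_rot": TCP orientation; "contact_force": force on the tool from outside, world axes, zero at the start; "torque": the same for the moment, N m; "width": finger opening in mm.
Only numpy, scipy, OpenCV 4.12 (cv2) and the standard library are available. Lean on these libraries where they do the work, as an engineer would, in place of code of your own. Each camera call takes 0.05 s, during which the arm holds its last target.

## Task

Fit the new water filter: take the white cartridge from the aluminium tray, set its foot down into the pocket of the filter cradle with the blue end towards the clamp's hinge, and let go of it; only then swing the open clamp over and press its red handle fully down, so that it drives the cartridge home and stays shut. The pocket sits in a floating block and may have to be felt for: do that gently and never ram the cartridge. Leave the jar, brush, steel filter plate and twist-lock filter where they are.

Things in the scene. Friction and masses are not known exactly. Their poses are not given: they have to be found in the camera images.
- cradle: Filter cradle fixed to the worktop: grey base 215 x 100 x 12 mm. Origin: centre of its underside; x runs along it to the clamp's hinge, z up. White cheeks (inner faces y = +-36 mm) end 44 mm up; steel hinge posts at x = 95, y = +-46 mm rise to 115 mm. Between the cheeks lies a black seat block with a pocket (see seat_top, spring_plate).
- seat_top (a point): Point fixed on the cradle at x = 0, y = 0, 48 mm up: the level of the flat top of the black seat block (128 x 64 mm). The block's pocket, 63 mm (x) by 33 mm (y), rim chamfered 2 mm, has its centre at y = 0 but anywhere from x = -12 to +12 mm, new each time. That offset is NOT reported: feel or look for it. The block does not shift under less than 50 N.
- spring_plate (a point): Point fixed on the cradle at x = 0, y = 0, 40 mm up: level of the steel spring plate in the pocket when free (8 mm below the rim). The plate yields from about 6 N, and 12 mm down, at its bottom, takes 12 N.
- cartridge: Loose white cartridge, 0.2 to 0.4 kg, standing on its foot in the tray. Origin: centre of the foot's underside; z up, x along it to the blue end. Foot grey, 60 (x) x 30 (y) mm, 22 mm high; body above 110 (x) x 52 (y) mm, from 22 to 66 mm up; grip it across y. Origin above the cradle's underside: 48 mm on the block outside the pocket, 40 mm set in the pocket, 29 mm driven home.
- blue_end (a point): Middle of the cartridge's blue end face, at x = +55 mm, z = 44 mm of the cartridge.
- clamp (a joint): Clamp angle in rad: 0 shut (hard stop), 1.6 to 1.9 at the start (upright or leaning back past the hinge), stop at 2.0. A steel yoke, two arms (inner faces y = +-34 mm) that straddle the cartridge. Its stiff hinge stays wherever it is left, also shut against the spring; about 8 N at the handle swings it. From 0.12 rad, where it meets the set cartridge, to shut the handle needs 10 to 13 N.
- press_bar (a point): Middle of the black bar, 16 mm thick, between the clamp's arms, 95 mm from the hinge; it presses on the top of the cartridge.
- clamp_bar (a point): Middle of the clamp's red handle: round bar 14 mm thick, 90 mm long, parallel to the cradle's y, 205 mm from the hinge axis, 68 mm free between the arms. At clamp angle a it lies at x = 95 - 205 cos a, z = 105 + 205 sin a (mm, cradle's frame).
- clamp_hinge (a point): Middle of the clamp's hinge axis, parallel to the cradle's y, at x = 95 mm, z = 105 mm of the cradle.
- tray: Aluminium tray fixed to the worktop, 210 x 140 x 20 mm, walls and floor 4 mm; origin at the centre of its underside.
- jar: Glass jar with closed steel twist cap, 70 mm across, 120 mm tall; origin under its centre. Leave it alone.
- brush: Dish brush lying on its bristles: round head 64 mm across, wooden handle towards -x, 240 mm long in all; origin under the head. Leave it alone.
- filter_plate: Flat steel fine filter plate 120 x 110 x 4 mm, lying; origin under its centre. Leave it alone.
- twist_filter: Upright twist-lock filter assembly, 80 mm across, 115 mm tall; origin under its centre. Leave it alone.
Things that resemble listed ones, but are neither listed nor needed, are in the scene too. Leave any orange or turquoise look-alike of the cartridge alone.

How it is judged (in metres and radians):
On the way:
1. the cartridge's foot is in the pocket, blue end towards the hinge, released, with the clamp still open (over 1 rad) (y of cartridge in the frame of cradle between -0.005 and 0.005 m and x of cartridge in the frame of cradle between -0.018 and 0.018 m and angle between the x axis of cartridge and the x axis of cradle, either way round below 0.1 rad and angle between cartridge's own z axis and vertical below 0.1 rad and x of blue_end in the frame of cradle above 0.02 m and z of cartridge in the frame of cradle below 0.0435 m and value of joint clamp above 1 rad and contact force between the fingers and cartridge below 0.2 N), for 0.2 s.
At the end, for the whole second after the job is handed in: The clamp is shut (within 0.04 rad of its stop) and the cartridge is home in the pocket: its origin 24 to 33 mm above the cradle's underside, within 5 mm of the cradle's centre line and 18 mm of its middle, upright and along the cradle within 0.1 rad, blue end towards the hinge, at rest (y of cartridge in the frame of cradle between -0.005 and 0.005 m and x of cartridge in the frame of cradle between -0.018 and 0.018 m and angle between the x axis of cartridge and the x axis of cradle, either way round below 0.1 rad and angle between cartridge's own z axis and vertical below 0.1 rad and x of blue_end in the frame of cradle above 0.02 m and z of cartridge in the frame of cradle between 0.024 and 0.033 m and value of joint clamp below 0.04 rad and linear speed of cartridge below 0.01 m/s and velocity of joint clamp below 0.05 rad/s); the robot touches nothing.
It fails at once if the cartridge is rammed against cradle or clamp (over 60 N) (contact force between cartridge and cradle above 60 N).
It fails at once if the jar is moved more than 25 mm (distance of jar from where it was at the start of the episode above 0.025 m).
It fails at once if the brush is moved more than 25 mm (distance of brush from where it was at the start of the episode above 0.025 m).
It fails at once if the filter plate is moved more than 25 mm (distance of filter_plate from where it was at the start of the episode above 0.025 m).
It fails at once if the twist filter is moved more than 25 mm (distance of twist_filter from where it was at the start of the episode above 0.025 m).
It also fails if it takes over 72 s, if anything falls off the work surface, if the arm or the gripper's body presses on something with over 40 N, if the wrist force passes 120 N, or if a joint passes its speed limit or range.

## Working session

There is one attempt and no reset: what is moved stays moved. The work goes in short steps, Python scripts to look and compute and a tool call to move; the robot and the scene stay as the last step left them, time stands still between calls to the robot, and variables do not carry over. Pictures are saved under pics/ and viewed, and the job is handed in when it is done.

Besides the shell and the picture viewer there is one more tool, called after "Call:" as name(argument=value, ...) on one line, values as JSON. move_arm: Moves the arm, as the interface text tells. Its arguments: {"type":"object","properties":{"xyz":{"type":"array"},"rotation":{"type":"array"},"jaw":{"type":"array"}},"required":["xyz","rotation","jaw"]}

```bash
ls; mkdir -p pics
python3 - <<'E'
from cell import *
import cv2
print(get_obs())
for n in ["scene","top"]:
    im=capture(n); cv2.imwrite(f"pics/{n}0.png",im[:,:,::-1])
    p=camera_params(n); print(n,p)
    for t in ["cartridge","cradle","clamp_bar","press_bar","blue_end","tray","clamp_hinge"]:
        print(t,[(d['position'],round(d['score'],2)) for d in look_for(t,n)])
E
```

```text
pics
{'time': 0.0, 'joint_positions': array([-1.11700409e+00,  2.38749841e-01, -1.42865865e-02,  1.31918085e+00,
       -1.55269884e-06,  1.57078978e+00]), 'qvel': array([-3.00895411e-04, -4.13804961e-05,  7.90350811e-04, -1.98539783e-04,
        4.20829606e-04,  6.13355292e-05]), 'joint_efforts': array([-3.06922986e-03, -5.38781369e+01,  3.46435761e+01,  1.84630451e-02,
       -1.47974233e-04,  5.61002423e-05]), 'position': array([ 229.96109091, -471.48326076,  230.68126017]), 'eef_rot': array([ 9.74368337e-01,  2.24957416e-01, -1.60578795e-04, -6.92091844e-04]), 'contact_force': array([-0.46732602, -0.31988182, -0.13523413]), 'torque': array([ 0.00544531, -0.01079818, -0.01457981]), 'width': 85.48762675769865}
scene {'camera_matrix': array([[398.85923202,   0.        , 284.44958442],
       [  0.        , 398.85923202, 209.296645  ],
       [  0.        ,   0.        ,   1.        ]]), 'view': array([[-1.74189037e-01,  9.84636649e-01,  1.22003653e-02,
         6.14609573e+01],
       [ 5.33866948e-01,  1.04841121e-01, -8.39043754e-01,
        -1.89165290e+02],
       [-8.27432330e-
[... 761 characters left out ...]
-02, -9.99747841e-01, -1.91414775e-02,
         3.40296703e+01],
       [-9.92866993e-01, -9.38483994e-03, -1.18857305e-01,
         5.26319698e+02],
       [ 1.18647694e-01,  2.04004839e-02, -9.92726823e-01,
         1.05102286e+03],
       [ 0.00000000e+00,  0.00000000e+00,  0.00000000e+00,
         1.00000000e+00]])}
cartridge [([363.5, 233.5], 0.95), ([387.3, 324.0], 0.91), ([431.2, 225.7], 0.57), ([160.8, 199.0], 0.49)]
cradle [([246.7, 217.9], 0.7)]
clamp_bar [([229.6, 167.5], 0.73)]
press_bar [([231.5, 168.8], 0.82)]
blue_end [([363.6, 232.5], 0.94), ([431.3, 221.0], 0.9), ([387.6, 324.5], 0.6)]
tray [([366.8, 248.7], 0.92), ([245.2, 216.1], 0.15)]
clamp_hinge [([247.1, 221.2], 0.86)]
```

View pics/scene0.png

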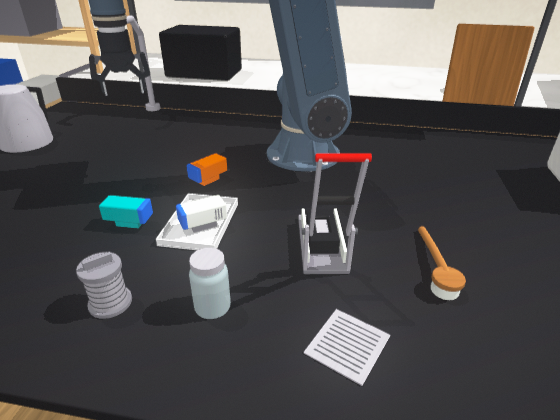

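View pics/top0.png

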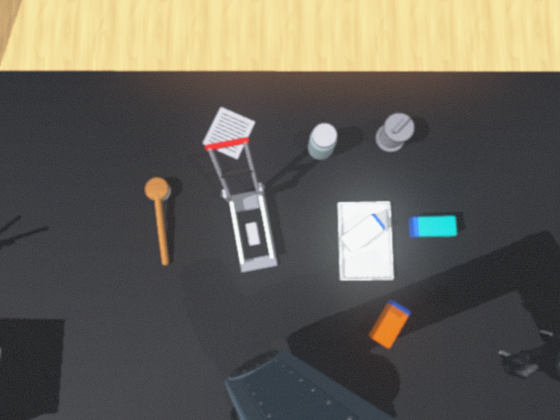

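Candidates for the cartridge are white at top (363,233) / scene (203,213), turquoise at top (435,226) / scene (125,211), and orange at top (389,324) / scene (208,168). I choose the white one in the tray and check it in a close crop.

Run:
```python
import cv2,numpy as np
t=cv2.imread("pics/top0.png")
a=cv2.resize(t[190:290,325:405],None,fx=5,fy=5,interpolation=cv2.INTER_CUBIC)
b=cv2.resize(t[180:280,205:285],None,fx=5,fy=5,interpolation=cv2.INTER_CUBIC)
cv2.imwrite("pics/crop1.png",np.hstack([a,b]))
```

```text
(no output)
```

View pics/crop1.png

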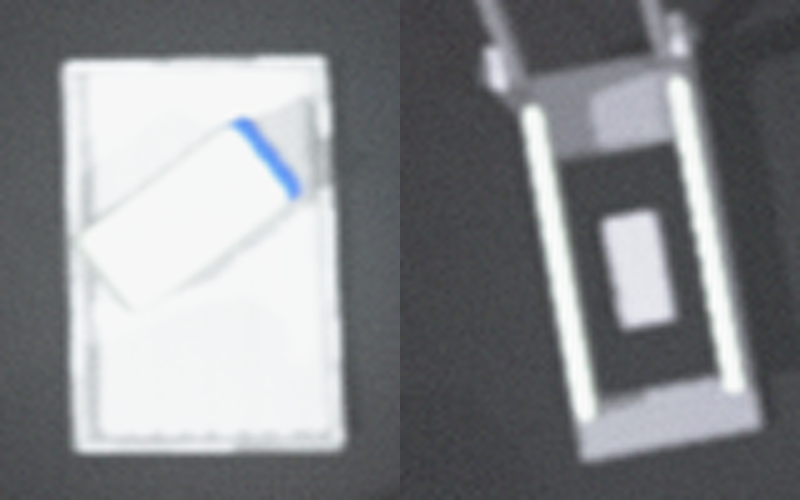

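The white cartridge lies in the tray with its blue end at top right (crop (268,155)). The cradle has its hinge at the top, and the pocket's plate shows light at crop (640,270). Now I compute positions.

```bash
cat > h.py <<'E'
import numpy as np
from cell import *
def ray(n,uv,z,p=None):
    p=p or camera_params(n); K=p['camera_matrix'];V=p['view'];R=V[:3,:3];c=-R.T@V[:3,3]
    d=R.T@np.linalg.inv(K)@np.array([uv[0],uv[1],1.]); s=(z-c[2])/d[2]; return c+s*d
def proj(n,X,p=None):
    p=p or camera_params(n); q=p['view']@np.append(X,1); w=p['camera_matrix']@q[:3]; return w[:2]/w[2]
E
python3 - <<'E'
from h import *
def A(u,v): return (325+(u+.5)/5-.5,190+(v+.5)/5-.5)
def B(u,v): return (205+(u-400+.5)/5-.5,180+(v+.5)/5-.5)
np.set_printoptions(precision=1,suppress=True)
for q in [(237,118),(298,197),(135,312),(80,240)]: print('cart',ray('top',A(*q),70))
for q in [(602,215),(655,208),(677,322),(622,330)]: print('plate',ray('top',B(*q),40))
for q in [(583,460),(762,428)]: print('base end',ray('top',B(*q),12))
for q in [(525,108),(548,106),(598,415),(578,420),(668,78),(688,78),(745,388),(724,392)]: print('cheek',ray('top',B(*q),44))
# posts
for q in [(492,65),(678,30)]: print('post',ray('top',B(*q),115))
for n in ["top","scene"]:
  im=capture(n)
  for t in ["clamp_bar"]:
    m=masks_of(t,n)[0]; print(n,t,m['position'],m['mask'].sum())
E
```

```text
cart [ 521.6 -208.8   70. ]
cart [ 480.7 -239.5   70. ]
cart [ 420.5 -154.8   70. ]
cart [ 457.2 -126.8   70. ]
plate [496.5 124.8  40. ]
plate [500.6  96.4  40. ]
plate [439.6  83.5  40. ]
plate [435.  112.8  40. ]
base end [365.3 135.2  12. ]
base end [383.7  38.   12. ]
cheek [553.7 167.3  44. ]
cheek [554.9 154.9  44. ]
cheek [389.9 124.3  44. ]
cheek [387.2 134.8  44. ]
cheek [570.7  90.3  44. ]
cheek [570.8  79.5  44. ]
cheek [405.   46.7  44. ]
cheek [402.8  57.8  44. ]
post [565.  174.5 115. ]
post [583.7  80.9 115. ]
top clamp_bar [229.1, 170.3] 687
scene clamp_bar [340.6, 194.9] 1492
```

Call:
move_arm(xyz=[[0.8,-0.4,0],[1.6,-0.8,0],[2.5,-1.2,0],[3.4,-1.6,0],[4.2,-2.0,0],[5.0,-2.4,0],[5.8,-2.8,0],[6.5,-3.1,0]], rotation=[[0,0,-1],[0,0,-2],[0,0,-3],[0,0,-4],[0,0,-5],[0,0,-6],[0,0,-7],[0,0,-8]], jaw=[1,1,1,1,1,1,1,1])

```text
time: 1.8
position: [455.2, -188.0, 231.5]
eef_rot: [0.705, 0.709, 0.0, 0.0]
contact_force: [0.2, -0.6, -0.0]
width: 85.7
```

Call:
move_arm(xyz=[[0,0,0],[0,0,0],[0,0,0],[0,0,0],[0,0,0],[0,0,0]], rotation=[[0,0,-1],[0,0,-2],[0,0,-3],[0,0,-4],[0,0,-4.6],[0,0,-4.6]], jaw=[1,1,1,1,1,1])

```text
time: 2.4
position: [454.3, -190.0, 231.3]
eef_rot: [0.447, 0.894, 0.0, 0.0]
contact_force: [0.2, 0.0, 0.2]
width: 85.3
```

Run:
```python
from h import *
import cv2
from scipy.spatial.transform import Rotation as R
o=get_obs();print(o['time'],o['joint_positions'],o['position'],R.from_quat(o['eef_rot']).as_matrix())
p=camera_params('wrist')
im=capture('wrist');cv2.imwrite('pics/w1.png',im[:,:,::-1])
print(p); print([ (d['position'],d['score']) for d in look_for('cartridge','wrist')])
```

```text
2.4 [-3.96145247e-01  1.82393267e-01 -8.63088565e-02  1.30208652e+00
  3.59919130e-05  5.31142393e-01] [ 454.31411341 -190.00799065  231.324853  ] [[-6.00006063e-01  7.99995453e-01  2.09770832e-05]
 [ 7.99995453e-01  6.00006062e-01  3.02394796e-05]
 [ 1.16050691e-05  3.49254422e-05 -9.99999999e-01]]
{'camera_matrix': array([[296.32566698,   0.        , 280.42876439],
       [  0.        , 296.32566698, 210.20174101],
       [  0.        ,   0.        ,   1.        ]]), 'view': array([[ 8.00531408e-01,  5.99289784e-01, -1.10426103e-03,
        -2.49087268e+02],
       [ 5.79142434e-01, -7.73142176e-01,  2.58544418e-01,
        -4.42877372e+02],
       [ 1.54089278e-01, -2.07612451e-01, -9.65998739e-01,
         2.69491671e+02],
       [ 0.00000000e+00,  0.00000000e+00,  0.00000000e+00,
         1.00000000e+00]])}
[([221.1, 311.0], 0.98), ([300.3, 198.9], 0.96), ([80.3, 113.2], 0.81)]
```

View pics/w1.png

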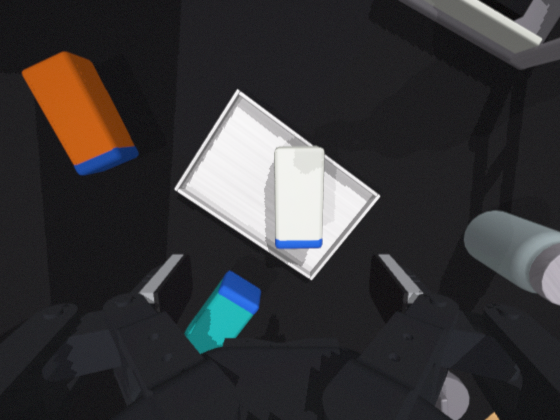

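Run:
```python
import cv2,numpy as np
t=cv2.imread("pics/w1.png")
cv2.imwrite("pics/w1c.png",cv2.resize(t[135:260,245:355],None,fx=4.8,fy=4.8,interpolation=cv2.INTER_CUBIC))
```

```text
(no output)
```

View pics/w1c.png

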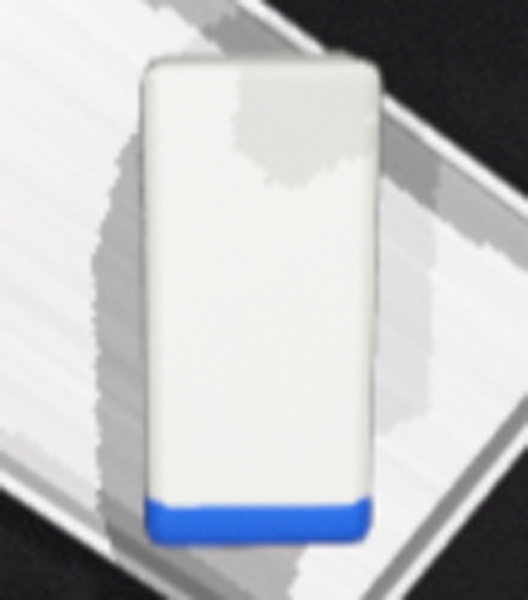

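Run:
```python
from h import *
np.set_printoptions(precision=1,suppress=True)
p=camera_params('wrist');V=p['view'];print(-V[:3,:3].T@V[:3,3])
W=lambda u,v:(245+(u+.5)/4.8-.5,135+(v+.5)/4.8-.5)
for z in (64,70):
  P=[ray('wrist',W(*q),z) for q in [(141,62),(381,62),(372,538),(146,538)]]
  a=(P[0]+P[1])/2;b=(P[2]+P[3])/2
  print(z,a,b,(a+b)/2,np.linalg.norm(b-a),np.linalg.norm(P[0]-P[1]),np.linalg.norm(P[2]-P[3]),np.arctan2((b-a)[1],(b-a)[0]))
```

```text
[ 414.5 -137.1  374.6]
64 [ 439.4 -139.2   64. ] [ 505.4 -225.9   64. ] [ 472.4 -182.5   64. ] 108.99832451721977 51.33222406738041 52.81448784644764 -0.9201449651081963
70 [ 438.9 -139.1   70. ] [ 503.7 -224.2   70. ] [ 471.3 -181.6   70. ] 106.89245982202682 50.340477461475864 51.79410367225834 -0.9201449651081957
```

Call:
move_arm(xyz=[[-0.07,0.36,0.5],[-0.07,0.36,1.2],[-0.07,0.36,2.0],[-0.07,0.36,2.8],[-0.07,0.36,3.4],[-0.07,0.36,3.8],[-0.07,0.36,4.02],[-0.07,0.36,4.02]], rotation=[[0,0,0],[0,0,0],[0,0,0],[0,0,0],[0,0,0],[0,0,0],[0,0,0],[0,0,0]], jaw=[1,1,1,1,1,1,1,1])

```text
time: 3.3
position: [470.1, -181.8, 29.3]
eef_rot: [0.448, 0.894, -0.0, -0.001]
contact_force: [-0.2, 0.1, 0.0]
width: 85.4
```

Run:
```python
from h import *
import cv2
im=capture('wrist');cv2.imwrite('pics/w2.png',im[:,:,::-1])
print(get_obs()['contact_force'],get_obs()['position'])
```

```text
[ 0.24419286 -1.04234379  0.02051233] [ 470.73665969 -182.03633404   30.31776657]
```

View pics/w2.png

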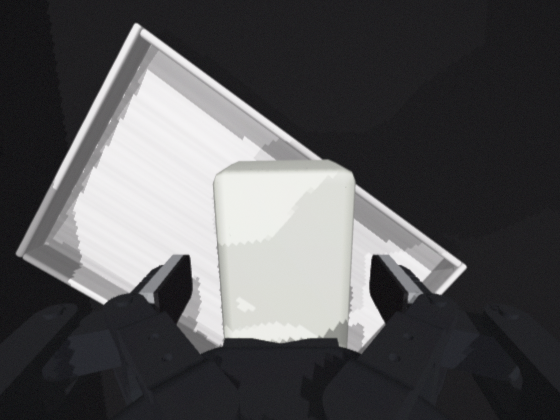

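The fingers straddle the body evenly, with pads at (180,285) and (380,285) and the body spanning columns 217–355. I close now.

Call:
move_arm(xyz=[[0,0,0],[0,0,0],[0,0,0],[0,0,0],[0,0,0],[0,0,0],[0,0,0],[0,0,0]], rotation=[[0,0,0],[0,0,0],[0,0,0],[0,0,0],[0,0,0],[0,0,0],[0,0,0],[0,0,0]], jaw=[0.5,0.4,0.4,0.3,0.3,0.3,0.3,0.3])

```text
time: 4.15
position: [471.7, -182.3, 31.6]
eef_rot: [0.448, 0.894, 0.0, 0.001]
contact_force: [-0.5, 0.5, 5.0]
width: 51.2
```

Call:
move_arm(xyz=[[0,0,-0.2],[0,0,-0.7],[0,0,-1.4],[0,0,-2.1],[0,0,-2.6],[0,0,-2.6]], rotation=[[0,0,0],[0,0,0],[0,0,0],[0,0,0],[0,0,0],[0,0,0]], jaw=[0.2,0.2,0.2,0.2,0.2,0.2])

```text
time: 4.75
position: [472.5, -182.7, 164.2]
eef_rot: [0.448, 0.894, 0.0, 0.003]
contact_force: [0.6, -0.7, -4.7]
width: 51.4
```

Run:
```python
from h import *
import cv2
for n in('wrist','scene'):
  im=capture(n);cv2.imwrite(f'pics/{n}3.png',im[:,:,::-1])
print(get_obs())
```

```text
{'time': 4.85, 'joint_positions': array([-3.69040947e-01,  2.37954780e-01, -1.99773906e-01,  1.13238676e+00,
        8.27080422e-05,  5.59559380e-01]), 'qvel': array([ 0.00094313,  0.0255051 , -0.0330619 , -0.01145199, -0.0004484 ,
       -0.00015482]), 'joint_efforts': array([-1.26679130e-03, -5.60759890e+01,  3.60077584e+01,  1.51868225e-01,
       -3.18061990e-03,  9.18315855e-04]), 'position': array([ 470.70083206, -182.02116056,  160.47139166]), 'eef_rot': array([4.47797124e-01, 8.94135123e-01, 7.35474256e-05, 3.34961798e-04]), 'contact_force': array([ 0.11465852,  0.57361643, -3.93530998]), 'torque': array([ 0.00106611,  0.007421  , -0.02099299]), 'width': 51.426245024672404}
```

View pics/wrist3.png

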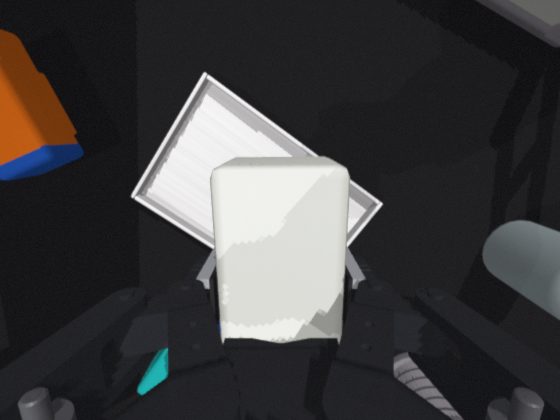

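View pics/scene3.png

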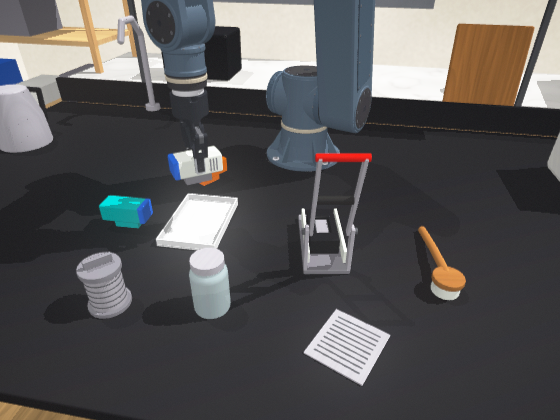

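Call:
move_arm(xyz=[[0.2,0.4,-0.3],[0.4,0.9,-0.6],[0.6,1.35,-1],[0.85,1.8,-1],[1.05,2.3,-1],[1.25,2.7,-1],[1.45,3.15,-1],[1.66,3.56,-1]], rotation=[[0,0,-1],[0,0,-2],[0,0,-3],[0,0,-4],[0,0,-5],[0,0,-6],[0,0,-7],[0,0,-8.01]], jaw=[0.2,0.2,0.2,0.2,0.2,0.2,0.2,0.2])

```text
time: 5.65
position: [563.1, -8.0, 208.2]
eef_rot: [-0.098, 0.995, 0.0, -0.002]
contact_force: [-0.2, -0.1, -4.0]
width: 51.2
```

Call:
move_arm(xyz=[[0,0,0],[0,0,0],[0,0,0]], rotation=[[0,0,0],[0,0,0],[0,0,0]], jaw=[0.2,0.2,0.2])

```text
time: 5.95
position: [562.8, -9.5, 209.3]
eef_rot: [-0.094, 0.996, 0.0, -0.001]
contact_force: [0.0, -0.4, -3.4]
width: 51.7
```

Run:
```python
from h import *
import cv2,pickle
o=get_obs();p=camera_params('wrist');pickle.dump(p,open('p4.pkl','wb'))
im=capture('wrist');cv2.imwrite(f'pics/wrist4.png',im[:,:,::-1])
print(o['position'],o['eef_rot'],o['contact_force'],o['joint_positions'],o['time'])
```

```text
[562.76807653  -9.47066276 209.29449336] [-9.37762472e-02  9.95592718e-01  3.08938086e-05 -1.07421363e-03] [ 0.01095022 -0.35742494 -3.40731102] [-1.67312886e-02  3.12530984e-01  3.40452498e-02  1.29445271e+00
 -1.75819358e-04 -2.04559686e-01] 5.95
```

View pics/wrist4.png

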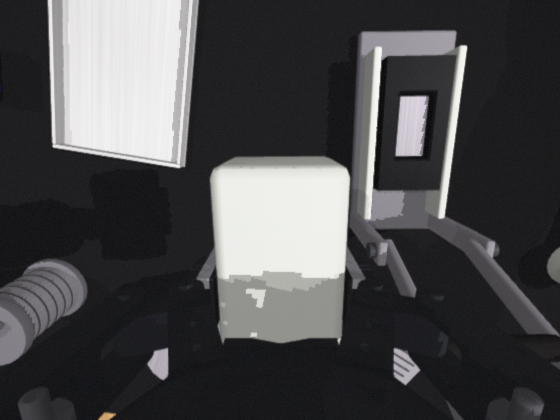

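Run:
```python
import cv2,numpy as np
t=cv2.imread("pics/wrist4.png")
c=np.clip(t[25:225,345:475].astype(float)*1.3+15,0,255).astype('uint8')
cv2.imwrite("pics/w4c.png",cv2.resize(c,None,fx=3,fy=3,interpolation=cv2.INTER_CUBIC))
c=np.clip(t[80:170,380:440].astype(float)*2+20,0,255).astype('uint8')
cv2.imwrite("pics/w4d.png",cv2.resize(c,None,fx=6,fy=6,interpolation=cv2.INTER_CUBIC))
```

```text
(no output)
```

View pics/w4c.png

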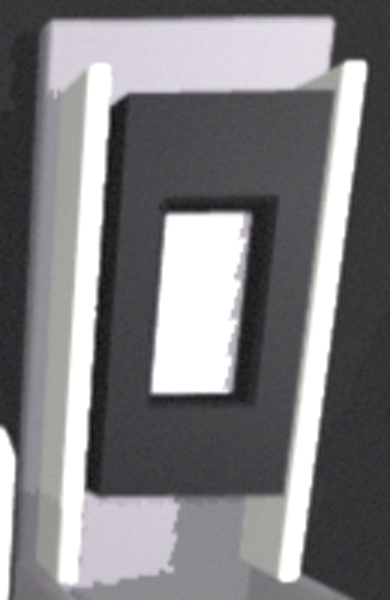

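View pics/w4d.png

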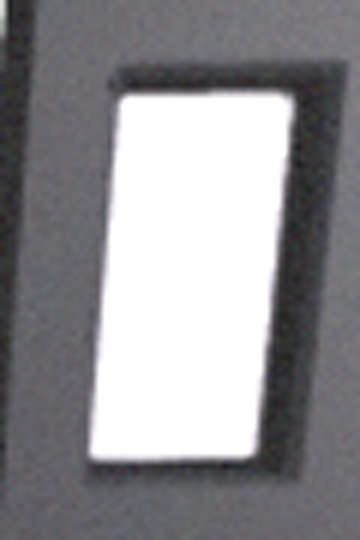

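Run:
```python
from h import *
import pickle
p=pickle.load(open('p4.pkl','rb'))
np.set_printoptions(precision=1,suppress=True)
C=lambda u,v:(345+(u+.5)/3-.5,25+(v+.5)/3-.5)
D=lambda u,v:(380+(u+.5)/6-.5,80+(v+.5)/6-.5)
def quad(L,z,f,n):
    P=np.array([ray('wrist',f(*q),z,p) for q in L]);print(n,P.tolist().__str__() if 0 else P[:,:2].round(1).tolist(),'mean',P.mean(0),'len',np.linalg.norm(P[0]-P[3]),np.linalg.norm(P[1]-P[2]),'wid',np.linalg.norm(P[0]-P[1]),np.linalg.norm(P[2]-P[3]),'yaw',[np.arctan2((P[i]-P[j])[1],(P[i]-P[j])[0]).round(3) for i,j in((3,0),(2,1))])
quad([(112,65),(348,65),(298,478),(84,480)],48,D,'rim')
quad([(118,92),(296,92),(258,460),(89,462)],40,D,'plate')
quad([(127,93),(333,92),(283,495),(97,495)],48,C,'block')
quad([(90,64),(343,61),(278,580),(57,582)],44,C,'cheek outL-in R')
quad([(110,64),(367,61),(300,580),(76,582)],44,C,'cheek inL-out R')
P=[ray('wrist',C(*q),12,p) for q in [(45,20),(333,17)]];print(P)
```

```text
rim [[439.3, 82.9], [432.3, 120.0], [496.5, 132.5], [503.6, 97.0]] mean [467.9 108.1  48. ] len 65.77078413755252 65.39976170325629 wid 37.758412054810634 36.21410052896649 yaw [np.float64(0.216), np.float64(0.193)]
plate [[441.6, 87.7], [436.1, 116.6], [494.8, 128.7], [500.5, 100.0]] mean [468.3 108.3  40. ] len 60.22807671958858 59.8783792509965 wid 29.333453862193313 29.269404526347543 yaw [np.float64(0.206), np.float64(0.205)]
block [[412.0, 63.9], [399.8, 126.8], [524.7, 152.3], [536.7, 88.7]] mean [468.3 107.9  48. ] len 127.17388218779165 127.43489063279269 wid 64.08282303127649 64.68096106814137 yaw [np.float64(0.197), np.float64(0.201)]
cheek outL-in R [[405.1, 51.3], [389.6, 128.9], [555.3, 162.7], [570.8, 84.5]] mean [480.2 106.9  44. ] len 169.07044570037476 169.12608955249007 wid 79.06745230860645 79.79110199484862 yaw [np.float64(0.197), np.float64(0.202)]
cheek inL-out R [[403.9, 57.5], [388.2, 136.2], [553.8, 170.6], [569.6, 91.2]] mean [478.9 113.9  44. ] len 169.07400909989198 169.1285831424533 wid 80.30972906624015 80.86655171007574 yaw [np.float64(0.201), np.float64(0.204)]
[array([385.1,  40.1,  12. ]), array([366. , 136.5,  12. ])]
```

The pocket shows bright at (413,125) in the wrist view, shifted to about x = -12 mm of the cradle. I hover over it next.

Call:
move_arm(xyz=[[0.6,0.3,0],[1.2,0.8,0],[1.43,1.5,0],[1.43,2.2,0],[1.43,2.64,0],[1.43,2.64,0.8],[1.43,2.64,1.6],[1.43,2.64,2.2]], rotation=[[0,0,-0.07],[0,0,-0.07],[0,0,-0.07],[0,0,-0.07],[0,0,-0.07],[0,0,-0.07],[0,0,-0.07],[0,0,-0.07]], jaw=[0.2,0.2,0.2,0.2,0.2,0.2,0.2,0.2])

```text
time: 6.8
position: [467.5, 106.5, 98.6]
eef_rot: [-0.099, 0.995, -0.0, -0.0]
contact_force: [-0.0, -0.1, -3.5]
width: 51.3
```

Call:
move_arm(xyz=[[0,0,0.1],[0,0,0.18],[0,0,0.18],[0,0,0.18]], rotation=[[0,0,0],[0,0,0],[0,0,0],[0,0,0]], jaw=[0.2,0.2,0.2,0.2])

```text
time: 7.2
position: [469.6, 107.2, 92.8]
eef_rot: [-0.099, 0.995, 0.0, 0.001]
contact_force: [0.2, 0.1, -3.6]
width: 51.1
```

Run:
```python
from h import *
import cv2
o=get_obs();print(o['position'],o['eef_rot'],o['contact_force'],o['joint_positions'],o['time'])
a=capture('top');b=capture('scene')
cv2.imwrite('pics/top5.png',a[:,:,::-1]);cv2.imwrite('pics/scene5.png',b[:,:,::-1])
f=lambda t:cv2.resize(t[:,:,::-1],None,fx=5,fy=5,interpolation=cv2.INTER_CUBIC)
cv2.imwrite('pics/c5.png',np.hstack([f(a[175:290,205:285]),f(b[170:285,285:365])]))
```

```text
[469.59049459 107.18359701  92.77088565] [-9.93855998e-02  9.95048224e-01  1.74863025e-04  1.22610090e-03] [ 0.17594012  0.07560272 -3.6043848 ] [ 2.24378243e-01  2.54486496e-01 -3.67995813e-01  9.45837353e-01
  4.16951731e-05  2.52782514e-02] 7.2
```

View pics/c5.png

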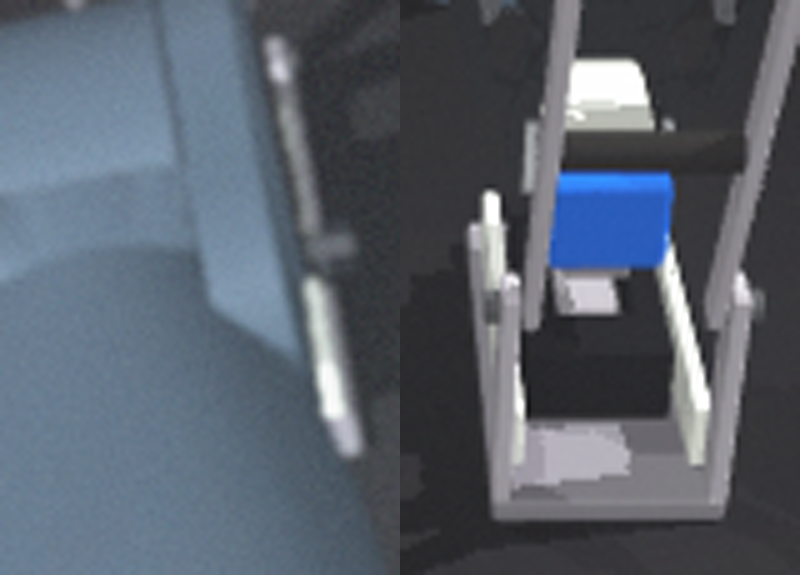

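Run:
```python
from h import *
def T(cx,cy,yaw,P):
    c,s=np.cos(yaw),np.sin(yaw); return np.array([cx+c*P[0]-s*P[1],cy+s*P[0]+c*P[1],P[2]])
def crop(uv): return (400+(uv[0]-285)*5+2, (uv[1]-170)*5+2)
for nm,(cx,cy,yaw) in dict(top=(480,107,.191),wrist=(479.6,110.4,.200)).items():
  print(nm)
  for l,P in dict(baseR=(107.5,50,6),baseL=(107.5,-50,6),blockR=(52,32,48),blockL=(52,-32,48),postR=(95,46,115),postL=(95,-46,115)).items():
    print(l,np.round(crop(proj('scene',T(cx,cy,yaw,P)))))
for nm,(cx,cy,yaw) in dict(cart=(469.6,107.2,.198),cart2=(468,106.8,.198)).items():
  z0=92-26.5
  for l,P in dict(R=(55,26,z0+44),L=(55,-26,z0+44),M=(55,0,z0+44)).items():
    print(l,np.round(crop(proj('scene',T(cx,cy,yaw,P)))))
```

```text
top
baseR [716. 508.]
baseL [482. 509.]
blockR [666. 350.]
blockL [520. 350.]
postR [729. 282.]
postL [500. 282.]
wrist
baseR [727. 508.]
baseL [492. 510.]
blockR [675. 350.]
blockL [529. 351.]
postR [739. 282.]
postL [510. 283.]
R [668. 224.]
L [545. 224.]
M [607. 224.]
R [667. 222.]
L [545. 222.]
M [606. 222.]
```

Call:
move_arm(xyz=[[0,0,0.1],[0,0,0.2],[0,0,0.22],[0,0,0.24]], rotation=[[0,0,0],[0,0,0],[0,0,0],[0,0,0]], jaw=[0.2,0.2,0.2,0.2])

```text
time: 7.7
position: [468.3, 107.2, 79.0]
eef_rot: [-0.1, 0.995, 0.0, -0.0]
contact_force: [-0.3, -0.7, -4.4]
width: 51.7
```

Call:
move_arm(xyz=[[0,0,0.02],[0,0,0.04],[0,0,0.06],[0,0,0.06]], rotation=[[0,0,0],[0,0,0],[0,0,0],[0,0,0]], jaw=[0.2,0.2,0.2,0.2])

```text
time: 8.1
position: [468.4, 107.2, 76.2]
eef_rot: [-0.1, 0.995, 0.0, -0.0]
contact_force: [-0.3, 0.7, -4.0]
width: 51.5
```

Call:
move_arm(xyz=[[0,0,0.02],[0,0,0.04],[0,0,0.04]], rotation=[[0,0,0],[0,0,0],[0,0,0]], jaw=[0.2,0.2,0.2])

```text
time: 8.4
position: [468.4, 107.2, 74.2]
eef_rot: [-0.1, 0.995, 0.0, -0.0]
contact_force: [-0.3, -0.2, -3.4]
width: 51.2
```

Call:
move_arm(xyz=[[0,0,0.02],[0,0,0.02]], rotation=[[0,0,0],[0,0,0]], jaw=[0.2,0.2])

```text
time: 8.6
position: [468.4, 107.1, 73.2]
eef_rot: [-0.1, 0.995, 0.0, -0.0]
contact_force: [-0.8, 0.1, -3.2]
width: 51.6
```

Call:
move_arm(xyz=[[0,0,0.02],[0,0,0.02]], rotation=[[0,0,0],[0,0,0]], jaw=[0.2,0.2])

```text
time: 8.8
position: [468.4, 107.2, 72.2]
eef_rot: [-0.1, 0.995, 0.0, -0.0]
contact_force: [-0.2, 0.4, -4.1]
width: 51.1
```

Call:
move_arm(xyz=[[0,0,0.02],[0,0,0.02]], rotation=[[0,0,0],[0,0,0]], jaw=[0.2,0.2])

```text
time: 9.0
position: [468.4, 107.1, 71.2]
eef_rot: [-0.1, 0.995, 0.0, -0.0]
contact_force: [-0.2, -0.4, -4.0]
width: 51.5
```

Call:
move_arm(xyz=[[0,0,0.02],[0,0,0.02]], rotation=[[0,0,0],[0,0,0]], jaw=[0.2,0.2])

```text
time: 9.2
position: [468.4, 107.2, 70.2]
eef_rot: [-0.1, 0.995, 0.0, -0.0]
contact_force: [0.8, 0.3, -3.5]
width: 51.5
```

Call:
move_arm(xyz=[[0,0,0.02],[0,0,0.02]], rotation=[[0,0,0],[0,0,0]], jaw=[0.2,0.2])

```text
time: 9.4
position: [468.4, 107.2, 69.2]
eef_rot: [-0.1, 0.995, 0.0, -0.0]
contact_force: [-0.5, 0.1, -3.4]
width: 51.2
```

Call:
move_arm(xyz=[[0,0,0.02],[0,0,0.02]], rotation=[[0,0,0],[0,0,0]], jaw=[0.2,0.2])

```text
time: 9.6
position: [468.4, 107.2, 68.2]
eef_rot: [-0.1, 0.995, 0.0, -0.0]
contact_force: [-0.5, 0.5, -3.2]
width: 51.3
```

Call:
move_arm(xyz=[[0,0,0.02],[0,0,0.02]], rotation=[[0,0,0],[0,0,0]], jaw=[0.2,0.2])

```text
time: 9.8
position: [468.6, 107.2, 67.5]
eef_rot: [-0.1, 0.995, 0.0, 0.0]
contact_force: [-1.0, 0.8, 1.7]
width: 51.3
```

Call:
move_arm(xyz=[[0,0,0],[0,0,0],[0,0,0],[0,0,0],[0,0,0],[0,0,0]], rotation=[[0,0,0],[0,0,0],[0,0,0],[0,0,0],[0,0,0],[0,0,0]], jaw=[0.65,0.75,0.85,1,1,1])

```text
time: 10.4
position: [468.5, 107.2, 67.3]
eef_rot: [-0.1, 0.995, 0.0, 0.0]
contact_force: [-0.4, 0.3, -1.1]
width: 85.1
```

Run:
```python
from h import *
import cv2
o=get_obs();print(o['position'],o['contact_force'],o['time'],o['width'])
a=capture('wrist');b=capture('scene')
cv2.imwrite('pics/w6.png',a[:,:,::-1])
cv2.imwrite('pics/c6.png',cv2.resize(b[170:285,285:365,::-1],None,fx=5,fy=5,interpolation=cv2.INTER_CUBIC))
```

```text
[468.51165614 107.18020775  67.33324223] [-0.37426267  0.27472412 -1.06696027] 10.4 85.08708441587953
```

View pics/w6.png

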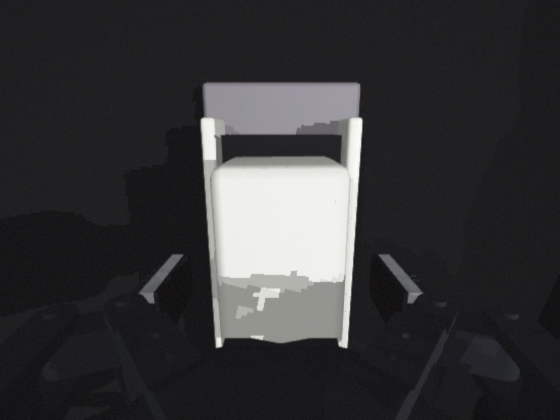

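View pics/c6.png

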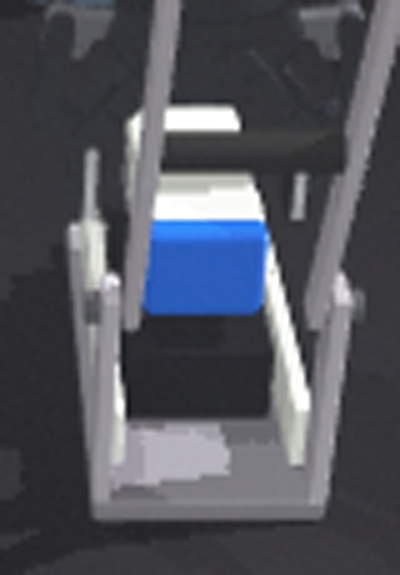

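View pics/scene5.png

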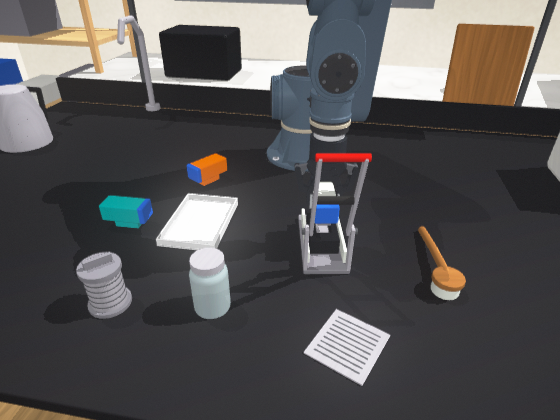

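Run:
```python
from h import *
import cv2
from scipy.optimize import least_squares
def T(cx,cy,yaw,P):
    c,s=np.cos(yaw),np.sin(yaw); return np.array([cx+c*P[0]-s*P[1],cy+s*P[0]+c*P[1],P[2]])
for n in('scene','top'):
  im=cv2.imread(f'pics/{n}0.png').astype(int); m=((im[:,:,2]>150)&(im[:,:,1]<80)&(im[:,:,0]<80)).astype('uint8')
  k,l,s,c=cv2.connectedComponentsWithStats(m); i=1+np.argmax(s[1:,4]); print(n,c[i],s[i])
  for a in(1.6,1.65,1.7,1.75,1.8,1.85,1.9):
    print(a,proj(n,T(480,108.7,.197,(95-205*np.cos(a),0,105+205*np.sin(a)))).round(1))
```

```text
scene [344.27171492 156.99109131] [316 153  56   9 449]
1.6 [337.2 135.9]
1.65 [337.9 138.5]
1.7 [338.7 141.5]
1.75 [339.4 144.8]
1.8 [340.2 148.5]
1.85 [340.9 152.5]
1.9 [341.5 156.8]
top [226.26589595 143.55491329] [205 138  44  13 173]
1.6 [231.1 170. ]
1.65 [230.2 165.2]
1.7 [229.5 160.5]
1.75 [228.7 156. ]
1.8 [228.1 151.6]
1.85 [227.4 147.4]
1.9 [226.8 143.3]
```

The red handle at scene (344,157) and top (226,144) gives a clamp angle of about 1.90 rad. The cartridge is centred in the pocket with the blue end towards the hinge, and released. I retract and go behind the handle.

Call:
move_arm(xyz=[[0,0,-0.3],[0,0,-1.0],[0,0,-2],[0,0,-3],[0,0,-4],[0,0,-5],[0,0,-5.5],[0,0,-5.5]], rotation=[[0,0,0],[0,0,0],[0,0,0],[0,0,0],[0,0,0],[0,0,0],[0,0,0],[0,0,0]], jaw=[1,1,1,0.5,0,0,0,0])

```text
time: 11.3
position: [469.7, 107.5, 346.1]
eef_rot: [-0.1, 0.995, 0.0, 0.003]
contact_force: [-0.0, 0.2, 0.1]
width: 12.4
```

Call:
move_arm(xyz=[[-0.7,0,0],[-1.4,0,0],[-2.1,0,0],[-2.8,0,0],[-3.5,0,0],[-4.06,0,0],[-4.06,0,0],[-4.06,0,0]], rotation=[[0,0,0],[0,0,0],[0,0,0],[0,0,0],[0,0,0],[0,0,0],[0,0,0],[0,0,0]], jaw=[0,0,0,0,0,0,0,0])

```text
time: 12.1
position: [667.4, 147.4, 340.3]
eef_rot: [-0.1, 0.995, -0.0, -0.002]
contact_force: [0.4, 0.3, 0.2]
width: -0.2
```

Run:
```python
from h import *
import cv2
o=get_obs();print(o['position'],o['contact_force'],o['time'],o['width'],o['joint_positions'],o['eef_rot'])
a=capture('wrist');b=capture('scene');c=capture('top')
cv2.imwrite('pics/w7.png',a[:,:,::-1]);cv2.imwrite('pics/s7.png',b[:,:,::-1])
cv2.imwrite('pics/c7.png',np.hstack([cv2.resize(x[:,:,::-1],None,fx=4,fy=4,interpolation=cv2.INTER_CUBIC) for x in (b[130:275,270:370],c[130:275,190:290])]))
```

```text
[667.40415453 147.41453775 340.30379655] [0.43280504 0.33110405 0.23939028] 12.1 -0.1541071510502741 [2.17336114e-01 5.55483589e-01 7.58746298e-01 1.77711837e+00
 1.13603002e-04 1.76871920e-02] [-9.96585497e-02  9.95020518e-01 -1.22930722e-04 -1.52577826e-03]
```

View pics/s7.png

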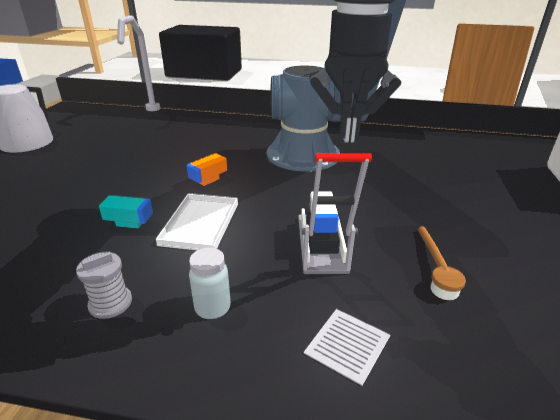

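View pics/w7.png

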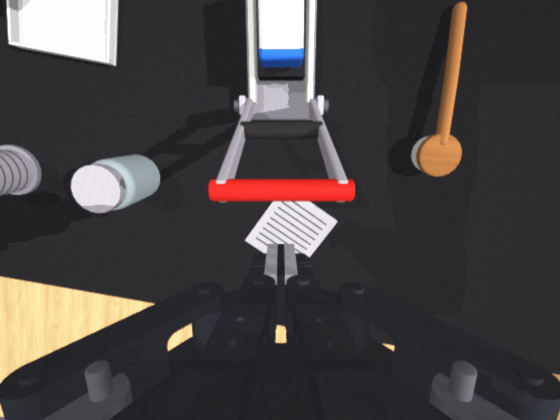

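Run:
```python
from h import *
print(ray('wrist',(282,190),299), ray('wrist',(282,201),299), ray('wrist',(281,262),340))
```

```text
[637.27860439 143.03671763 299.        ] [644.38090909 144.47779563 299.        ] [667.99110853 148.55917395 340.        ]
```

Call:
move_arm(xyz=[[0,0,0.4],[0,0,0.9],[0,0,1.3],[0,0,1.4],[0,0,1.4]], rotation=[[0,0,0],[0,0,0],[0,0,0],[0,0,0],[0,0,0]], jaw=[0,0,0,0,0])

```text
time: 12.75
position: [666.5, 147.2, 272.9]
eef_rot: [-0.1, 0.995, 0.0, -0.0]
contact_force: [-0.3, -0.5, 0.2]
width: -0.1
```

Call:
move_arm(xyz=[[0.1,0,0],[0.2,0,0],[0.3,0,0],[0.4,0,0],[0.5,0,0],[0.6,0,0]], rotation=[[0,0,0],[0,0,0],[0,0,0],[0,0,0],[0,0,0],[0,0,0]], jaw=[0,0,0,0,0,0])

```text
time: 13.35
position: [640.9, 142.1, 275.4]
eef_rot: [-0.1, 0.995, 0.001, 0.005]
contact_force: [11.0, 2.4, 8.2]
width: -0.0
```

Call:
move_arm(xyz=[[0.2,0,0],[0.4,0,0],[0.6,0,0],[0.8,0,0],[1.0,0,0],[1.2,0,0],[1.4,0,0],[1.6,0,0]], rotation=[[0,0,0],[0,0,0],[0,0,0],[0,0,0],[0,0,0],[0,0,0],[0,0,0],[0,0,0]], jaw=[0,0,0,0,0,0,0,0])

```text
time: 14.15
position: [561.1, 125.9, 273.8]
eef_rot: [-0.1, 0.995, 0.0, 0.003]
contact_force: [7.9, 2.0, -6.3]
width: -0.1
```

Call:
move_arm(xyz=[[0.2,0,0.02],[0.4,0,0.06],[0.6,0,0.12],[0.8,0,0.2],[1.0,0,0.28],[1.2,0,0.36],[1.4,0,0.46],[1.6,0,0.56]], rotation=[[0,0,0],[0,0,0],[0,0,0],[0,0,0],[0,0,0],[0,0,0],[0,0,0],[0,0,0]], jaw=[0,0,0,0,0,0,0,0])

```text
time: 14.95
position: [483.0, 110.1, 245.7]
eef_rot: [-0.1, 0.995, 0.0, 0.003]
contact_force: [10.8, 2.4, -3.5]
width: -0.1
```

Run:
```python
from h import *
import cv2
o=get_obs();print(o['position'],o['contact_force'],o['time'])
b=capture('scene')
cv2.imwrite('pics/s8.png',b[:,:,::-1])
```

```text
[483.03012169 110.07337042 245.73351698] [10.84100383  2.36387202 -3.50164596] 14.95
```

View pics/s8.png

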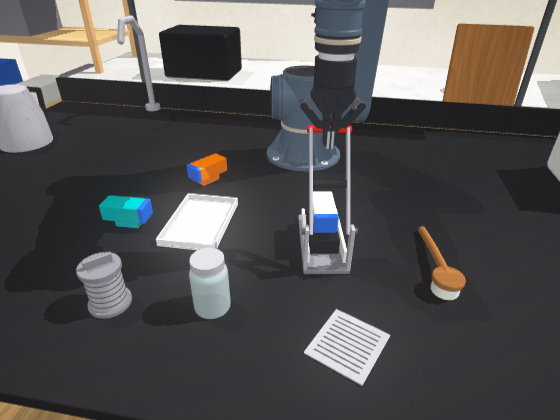

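Call:
move_arm(xyz=[[0.2,0,0.08],[0.4,0,0.18],[0.6,0,0.28],[0.8,0,0.38],[0.95,0,0.48],[0.95,0,0.48]], rotation=[[0,0,0],[0,0,0],[0,0,0],[0,0,0],[0,0,0],[0,0,0]], jaw=[0,0,0,0,0,0])

```text
time: 15.6
position: [440.1, 101.5, 221.1]
eef_rot: [-0.1, 0.995, 0.001, 0.006]
contact_force: [23.5, 5.4, -14.7]
width: -0.1
```

Call:
move_arm(xyz=[[-0.3,0,0],[-0.5,0,-0.3],[-0.5,0,-0.8],[-0.3,0,-1.0],[-0.3,0,-1.0],[-0.3,0,-1.0]], rotation=[[0,0,0],[0,0,0],[0,0,0],[0,0,0],[0,0,0],[0,0,0]], jaw=[0,0,0,0,0,0])

```text
time: 16.2
position: [448.7, 103.2, 270.2]
eef_rot: [-0.1, 0.995, 0.0, 0.0]
contact_force: [0.4, -0.9, 0.6]
width: -0.1
```

Run:
```python
from h import *
import cv2
o=get_obs();print(o['position'],o['contact_force'],o['time'])
b=capture('scene');a=capture('wrist')
cv2.imwrite('pics/s9.png',b[:,:,::-1]);cv2.imwrite('pics/w9.png',a[:,:,::-1])
for z in(220,237,250):print(ray('wrist',(280,190),z))
im=a.astype(int);m=((im[:,:,0]>120)&(im[:,:,1]<80)&(im[:,:,2]<80));ys,xs=np.nonzero(m);print(xs.min(),xs.max(),ys.min(),ys.max(),ys.mean())
c=(95,105)
for ang in (.6,.65,.7,.75,.8,.85):
  s=np.array([480,108.7])+ (95-205*np.cos(ang))*np.array([np.cos(.199),np.sin(.199)]);print(ang,proj('wrist',[*s,105+205*np.sin(ang)]),proj('scene',[*s,105+205*np.sin(ang)]))
```

```text
[448.70762228 103.15456633 270.18165251] [ 0.37527999 -0.90456511  0.62959009] 16.2
[420.91859565  97.91850853 220.        ]
[417.68372957  97.31402542 237.        ]
[415.21000845  96.85177363 250.        ]
204 462 182 260 198.18247734138973
0.6 [278.26743575 168.70223385] [323.19884157 142.86353716]
0.65 [278.1766788  179.92953546] [323.73417393 140.44291355]
0.7 [278.08539429 192.53499334] [324.29209163 138.17704841]
0.75 [277.99441669 206.54080388] [324.87226302 136.07570085]
0.8 [277.90470757 221.94526794] [325.47427471 134.14896271]
0.85 [277.8173483  238.71803614] [326.09762206 132.40723542]
```

View pics/w9.png

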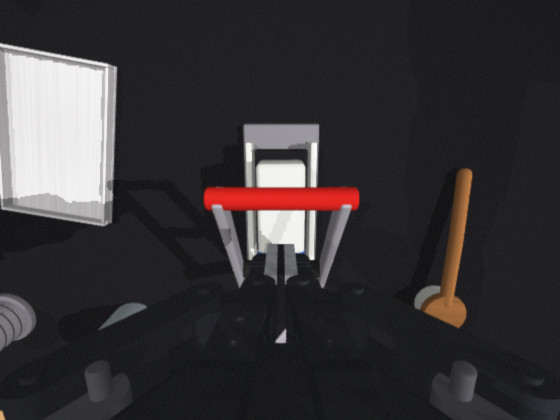

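View pics/s9.png

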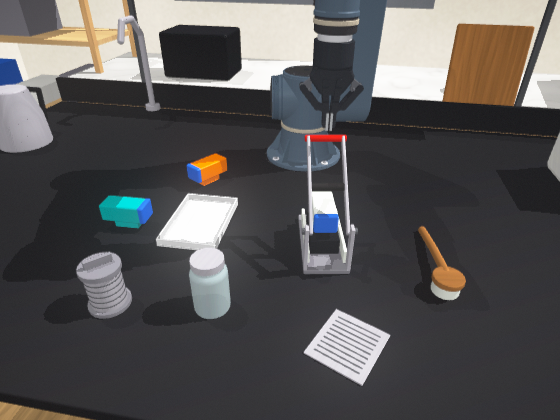

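Call:
move_arm(xyz=[[0.3,0,0],[0.58,0,0],[0.58,0,0.2],[0.58,0,0.4],[0.62,0,0.5],[0.75,0,0.66],[0.88,0,0.84],[0.98,0,1.0]], rotation=[[0,0,0],[0,0,0],[0,0,0],[0,0,0],[0,0,0],[0,0,0],[0,0,0],[0,0,0]], jaw=[0,0,0,0,0,0,0,0])

```text
time: 17.1
position: [399.7, 93.2, 220.0]
eef_rot: [-0.1, 0.995, -0.0, -0.001]
contact_force: [-10.4, -2.5, 14.6]
width: -0.2
```

Run:
```python
from h import *
import cv2
o=get_obs();print(o['position'],o['contact_force'],o['time'])
b=capture('scene');cv2.imwrite('pics/s10.png',cv2.resize(b[80:290,220:430,::-1],None,fx=2.8,fy=2.8))
```

```text
[399.74293812  93.22603435 219.98786026] [-10.39735287  -2.45200771  14.56393482] 17.1
```

View pics/s10.png

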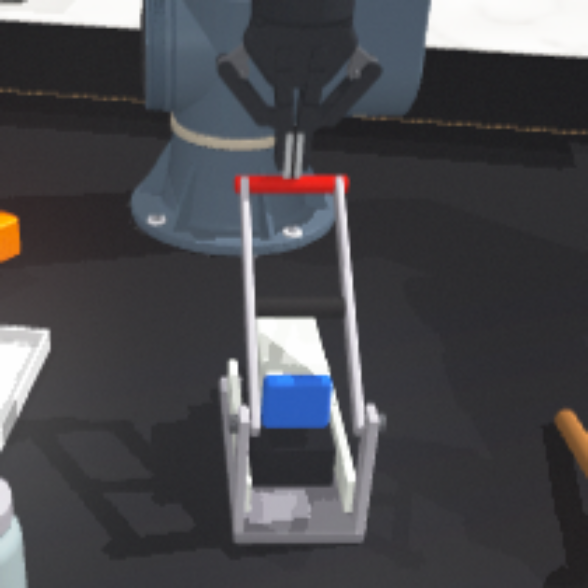

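Run:
```python
from h import *
import cv2
a=capture('wrist');cv2.imwrite('pics/w10.png',a[:,:,::-1])
for ang in (.5,.55,.6,.65):
  s=np.array([480,108.7])+ (95-205*np.cos(ang))*np.array([np.cos(.199),np.sin(.199)]);print(ang,s,112+205*np.sin(ang),proj('wrist',[*s,105+205*np.sin(ang)]))
o=get_obs();print(o['position'],o['contact_force'],o['time'])
```

```text
0.5 [396.77118427  91.91531508] 210.2822354138616 [277.99986232 244.37863403]
0.55 [401.8067045   92.93082419] 219.15088193078515 [277.87281028 259.0674062 ]
0.6 [407.27043163  94.03268942] 227.75170704598224 [277.74107167 275.64927238]
0.65 [413.14870918  95.21815668] 236.0632131758881 [277.60535169 294.21595372]
[399.77395212  93.24204145 219.26156062] [-0.30285213  0.25568524 -0.43787476] 17.2
```

View pics/w10.png

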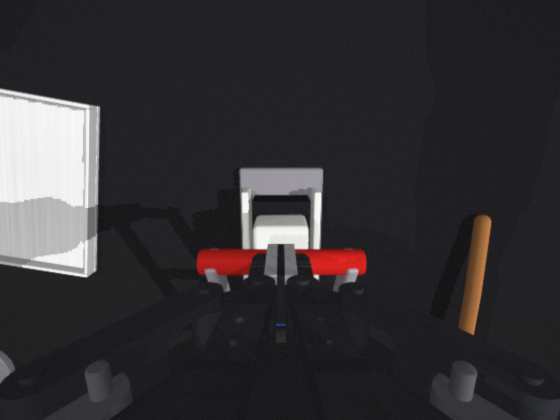

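Call:
move_arm(xyz=[[0.05,0,0.18],[0.12,0,0.37],[0.18,0,0.56],[0.25,0,0.75],[0.31,0,0.95],[0.37,0,1.14],[0.42,0,1.34],[0.46,0,1.54]], rotation=[[0,0,0],[0,0,0],[0,0,0],[0,0,0],[0,0,0],[0,0,0],[0,0,0],[0,0,0]], jaw=[0,0,0,0,0,0,0,0])

```text
time: 18.0
position: [377.8, 88.8, 142.5]
eef_rot: [-0.1, 0.995, -0.0, -0.001]
contact_force: [-4.5, -1.1, 6.9]
width: -0.2
```

Run:
```python
from h import *
import cv2
o=get_obs();print(o['position'],o['contact_force'],o['time'])
b=capture('scene');cv2.imwrite('pics/s11.png',cv2.resize(b[80:290,220:430,::-1],None,fx=2.8,fy=2.8))
```

```text
[377.77646194  88.80078009 142.50668771] [-4.48034167 -1.11596314  6.9485617 ] 18.0
```

View pics/s11.png

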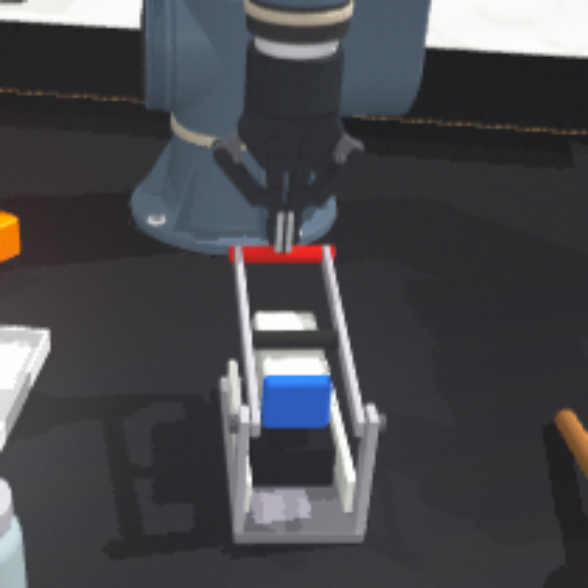

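Call:
move_arm(xyz=[[0.02,0,0.06],[0.04,0,0.12],[0.05,0,0.18],[0.06,0,0.24],[0.06,0,0.3],[0.06,0,0.36],[0.06,0,0.42],[0.06,0,0.46]], rotation=[[0,0,0],[0,0,0],[0,0,0],[0,0,0],[0,0,0],[0,0,0],[0,0,0],[0,0,0]], jaw=[0,0,0,0,0,0,0,0])

```text
time: 18.85
position: [375.3, 88.3, 120.2]
eef_rot: [-0.1, 0.995, -0.0, -0.001]
contact_force: [-5.4, -0.9, 9.0]
width: -0.1
```

Call:
move_arm(xyz=[[0,0,0.03],[0,0,0.05],[0,0,0.05]], rotation=[[0,0,0],[0,0,0],[0,0,0]], jaw=[0,0,0])

```text
time: 19.15
position: [375.1, 88.3, 117.7]
eef_rot: [-0.1, 0.995, -0.0, -0.001]
contact_force: [-5.4, -0.1, 6.4]
width: -0.1
```

Call:
move_arm(xyz=[[0,0,0.03],[0,0,0.06],[0,0,0.06]], rotation=[[0,0,0],[0,0,0],[0,0,0]], jaw=[0,0,0])

```text
time: 19.45
position: [375.1, 88.3, 114.7]
eef_rot: [-0.1, 0.995, -0.0, -0.001]
contact_force: [-3.4, -0.8, 6.1]
width: -0.0
```

Call:
move_arm(xyz=[[0,0,0.03],[0,0,0.05],[0,0,0.05]], rotation=[[0,0,0],[0,0,0],[0,0,0]], jaw=[0,0,0])

```text
time: 19.75
position: [375.0, 88.2, 112.2]
eef_rot: [-0.1, 0.995, -0.0, -0.001]
contact_force: [-5.0, -1.2, 7.6]
width: -0.1
```

Run:
```python
from h import *
import cv2
b=capture('scene');cv2.imwrite('pics/s12.png',cv2.resize(b[130:290,240:400,::-1],None,fx=3.7,fy=3.7,interpolation=cv2.INTER_CUBIC))
a=capture('wrist');cv2.imwrite('pics/w12.png',a[:,:,::-1])
for ang in (0,.05,.1,.15,.2):
  s=np.array([480,108.7])+ (95-205*np.cos(ang))*np.array([np.cos(.199),np.sin(.199)]);X=[*s,105+205*np.sin(ang)];print(ang,X,proj('wrist',X),(proj('scene',X)-[240,130])*3.7)
```

```text
0 [np.float64(372.17087671837555), np.float64(86.9541918449502), np.float64(105.0)] [277.85975325 250.42974942] [290.7489342 188.3885555]
0.05 [np.float64(372.4220172349021), np.float64(87.00483914065421), np.float64(115.24572970048905)] [277.66817884 258.6357921 ] [291.70158432 174.9001749 ]
0.1 [np.float64(373.17481106398213), np.float64(87.15665443590356), np.float64(125.46585041259976)] [277.45357231 268.93581348] [292.73912837 161.65205567]
0.15 [np.float64(374.42737661309025), np.float64(87.40925827152402), np.float64(135.63481715708784)] [277.2122964  281.72096156] [293.86191989 148.66539739]
0.2 [np.float64(376.17658312067726), np.float64(87.76201926948008), np.float64(145.72721281298755)] [276.93998105 297.47069303] [295.07028443 135.9624083 ]
```

View pics/s12.png

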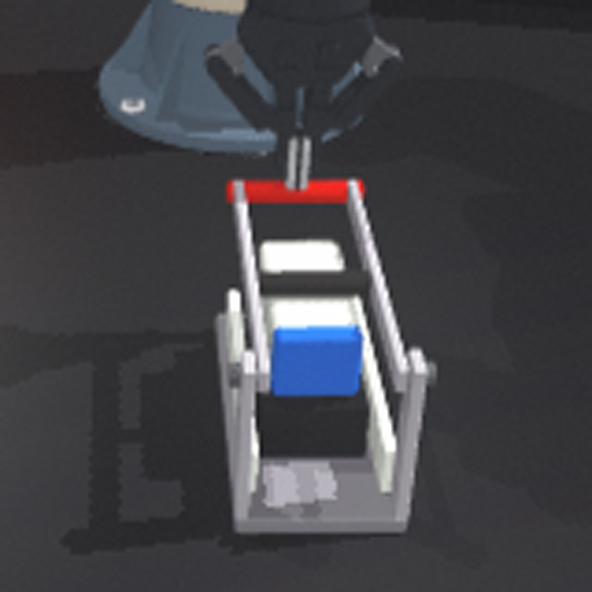

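View pics/w12.png

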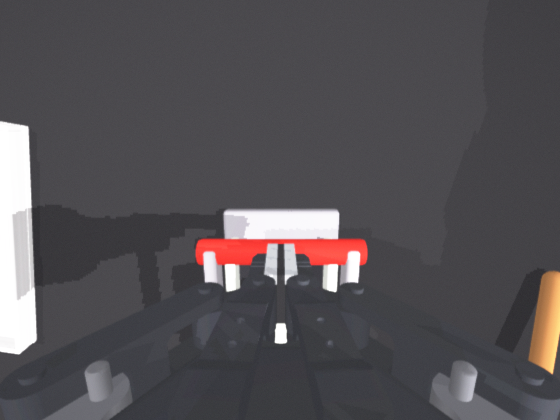

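Call:
move_arm(xyz=[[0,0,0.02],[0,0,0.04],[0,0,0.04]], rotation=[[0,0,0],[0,0,0],[0,0,0]], jaw=[0,0,0])

```text
time: 20.15
position: [375.1, 88.3, 111.4]
eef_rot: [-0.1, 0.995, 0.0, -0.0]
contact_force: [-10.9, -2.3, 26.1]
width: 0.0
```

Call:
move_arm(xyz=[[0,0,0.02],[0,0,0.04],[0,0,0.04]], rotation=[[0,0,0],[0,0,0],[0,0,0]], jaw=[0,0,0])

```text
time: 20.45
position: [375.2, 88.3, 110.9]
eef_rot: [-0.1, 0.995, 0.0, 0.0]
contact_force: [-20.0, -4.1, 52.6]
width: -0.0
```

Hard stop reached: the force rose from 8 to 52 N over 1 mm. I withdraw and check.

Call:
move_arm(xyz=[[0,0,-0.06],[0,0,-0.15],[0,0,-0.6],[0,0,-1.4],[0,0,-2.2],[0,0,-3],[0,0,-3],[0,0,-3]], rotation=[[0,0,0],[0,0,0],[0,0,0],[0,0,0],[0,0,0],[0,0,0],[0,0,0],[0,0,0]], jaw=[0,0,0,0,0,0,0,0])

```text
time: 21.25
position: [376.7, 88.6, 258.8]
eef_rot: [-0.1, 0.995, 0.0, 0.001]
contact_force: [0.5, 0.4, -0.5]
width: -0.1
```

Run:
```python
from h import *
import cv2
o=get_obs();print(o['position'],o['contact_force'],o['time'])
b=capture('scene');cv2.imwrite('pics/s13.png',cv2.resize(b[130:290,240:400,::-1],None,fx=3.7,fy=3.7,interpolation=cv2.INTER_CUBIC))
a=capture('wrist');cv2.imwrite('pics/w13.png',a[:,:,::-1])
def red(a):
  im=a.astype(int);m=((im[:,:,0]>120)&(im[:,:,1]<80)&(im[:,:,2]<80));ys,xs=np.nonzero(m);return xs.mean(),ys.mean(),ys.min(),ys.max()
print(red(a),red(b))
for ang in (0,.02,.04,.06,.1):
  s=np.array([480,108.7])+ (95-205*np.cos(ang))*np.array([np.cos(.199),np.sin(.199)]);X=[*s,105+205*np.sin(ang)];print(ang,proj('wrist',X),proj('scene',X))
for z in (29,33,40):
  s=np.array([480,108.7])+43*np.array([np.cos(.199),np.sin(.199)]); print(z,[((proj('scene',[*s,z+d])-[240,130])*3.7).round(1) for d in(22,44,66)])
```

```text
[376.67896372  88.58660743 258.78497269] [ 0.47208785  0.42604133 -0.4844863 ] 21.25
(np.float64(129.6157916157916), np.float64(94.51892551892551), np.int64(0), np.int64(267)) (np.float64(317.04285714285714), np.float64(180.5857142857143), np.int64(153), np.int64(184))
0 [279.25182282 194.76617077] [318.58079303 180.91582581]
0.02 [279.23094913 195.64410871] [318.68103524 179.45018614]
0.04 [279.20962701 196.62621753] [318.78493904 177.99440311]
0.06 [279.18785206 197.71609507] [318.89251081 176.54882858]
0.1 [279.14292826 200.23397937] [319.11868334 173.68974478]
29 [array([310. , 392.8]), array([312.5, 362.7]), array([315. , 331.7])]
33 [array([310.5, 387.4]), array([313. , 357.1]), array([315.5, 326. ])]
40 [array([311.3, 377.9]), array([313.8, 347.3]), array([316.3, 315.9])]
```

View pics/s13.png

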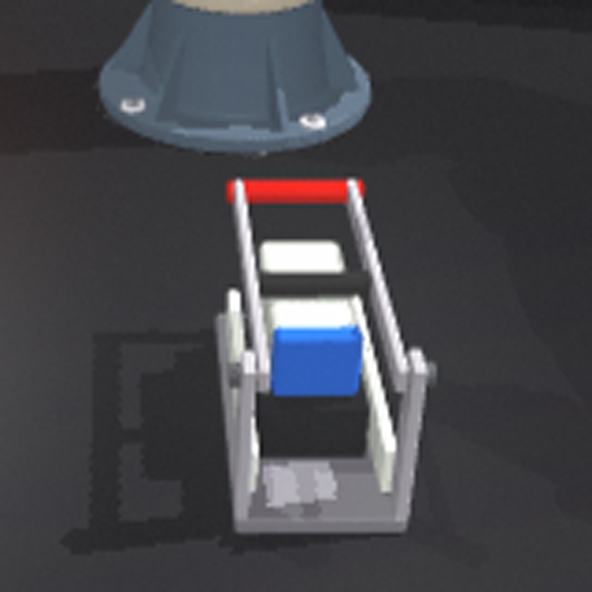

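View pics/w13.png

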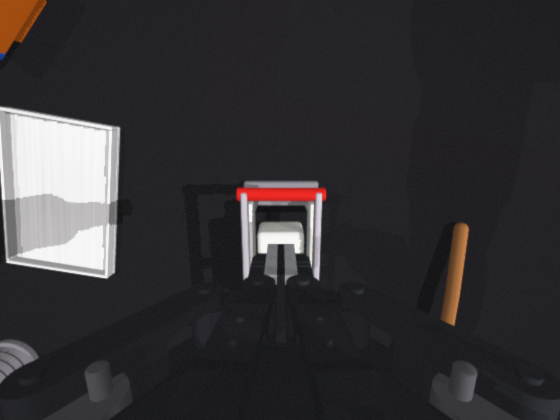

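Run:
```python
from cell import *
print(finish_job())
```

```text
the job is handed in; nothing more can be done
None
```

The white cartridge is in the cradle pocket with its blue end towards the hinge, and the clamp is shut over it. I handed the job in at about 21 s of the 72 s allowed; no verdict was given.

- **Seating:** The pocket centre was about 12 mm from the cradle's middle, away from the hinge. The cartridge went in on the first try and met the spring plate with about 5 N of contact. I then opened the fingers fully, before moving the clamp.
- **Clamp:** I swung it over from about 1.90 rad and pressed the red handle onto its hard stop, peaking at about 53 N on the fingertips.

**Last checks**
- With the arm clear, the handle stays at the shut position in both the scene and wrist images, within about 0.02 rad.
- The blue end has dropped about 11 mm from its set position, which matches the cartridge being home.
- The measured tool force is near zero, so the robot is touching nothing.

**Disagreements**
- The top and wrist cameras differed by about 3 mm on the cradle's sideways position. I used a value between them and cross-checked it with the scene camera.
- While driving the clamp down, the handle force read only about 6–9 N vertical, below the expected 10–13 N.

I did not re-measure the jar, brush, filter plate and twist filter at the end. No touch on any of them showed in the force readings or the pictures.

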